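Roll a sample cartridge into the V of its loading cradle

ROBOT

A 6-joint arm with a two-finger parallel gripper is mounted at the origin on the work surface. World frame = base frame: x ahead of the robot, y to its left, z up, the work surface at z = 0. Lengths are in m, angles in rad, forces in N, time in s.
With the tool pointing down it reaches from about 0.25 to 0.775 m from the base axis. Payload 4 kg.
Tool frame: the origin (TCP) lies at the very end of the fingers, on their centre line; the grasp point (between the pads) lies 19 mm behind it; y points along the fingers, x is the direction in which the jaws open and shut, and the axes are right-handed (so a half turn about y gives the same grasp; the last joint's range is limited). The gripper opens to 94 mm and grips with 3 to 60 N. Pads are 16 mm wide; open, the fingers measure 119 mm over their backs; the gripper's body (75 mm by 177 mm) begins 78 mm behind the grasp point.
Start: joints at [1.209, 0.087, 1.371, -0, 1.684, -0.103], TCP at [0.141, 0.532, 0.206] pointing down, gripper open.
Joint ranges: [-3.1, 3.1], [-0.76, 2.03], [0.27, 2.55], [-1.08, 4.22], [0.17, 2.65], [-2.57, 2.57]. Speed limits (rad/s): [2.79, 2.79, 3.14, 3.14, 3.14, 3.14].

INTERFACE

Orientations are given as [roll, pitch, yaw] about the fixed x, y, z axes, in that order (R = Rz(yaw) Ry(pitch) Rx(roll)).
In Python, from bench import robot gives the robot as it stands.
- The arm moves only by the shell command python3 -m handwheel 'ROWS' [OPENING]. ROWS is JSON, a list of rows, each an object with "delta_pos": the shift along the tool's x, y, z in mm, a list of three; "yaw": the turn about the tool's y in rad. A call has 1 to 12 rows; each row is the pose to reach, as a shift and turn from the pose commanded when the call began, along the tool's axes at that moment; what a row does not reach only later rows make up. A row lasts 1/10 s, in which the tool goes at most 50 mm and 8.59 degrees, less where a joint would pass 70% of its speed; a pose out of reach is approached as far as the arm can. A call with a gripper value outside its range is refused whole. OPENING is the closure in counts, from 0 (fully open) to 255 (shut), set as the call begins (- or left out, the last holds). The fingers move at their own pace and stop on an object; the grip force is fixed at half the most. Time passes only in rows, so rows that repeat a pose let the fingers close. It gives the time, the measured TCP pose, the force and the opening at its end, in the units of the state.
- robot.get_obs(): the state, without advancing time (a new reading comes with each control period).
- robot.snapshot(name): name is "side" or "top" or "wrist"; returns a dict with "image" (384x512x3 uint8, red, green, blue), "fx", "fy", "cx", "cy" (pixels), "k1" (the pictures are not rectified: a ray, as slopes to the right and down, at radius r is drawn at 1 + k1 r^2 times it, then the intrinsics apply), "rvec" (rotation vector, rad) and "tvec" (3), from world to camera coordinates, as OpenCV has them. Camera axes: x right, y down, z forward; pixel columns grow to the right and rows downward; lengths in m; the calibration is good to about 2 mm. A picture is of the moment at which its call begins. There is no depth.
- robot.close_job(): hands the job in, once; it reports no verdict.
The state is a dict: "time": time; "joint_positions": joint angles; "qvel": joint speeds; "joint_torque": joint torques, N m; "tool_pos": TCP position; "ee_rot": TCP orientation; "wrist_force": force on the tool from outside, world axes, zero at the start; "wrist_torque": the same for the moment, N m; "width": finger opening in m.
Only numpy, scipy, OpenCV 4.12 (cv2) and the standard library are available. Lean on these libraries where they do the work, as an engineer would, in place of code of your own. Each camera call takes 0.05 s, during which the arm holds its last target.

TASK

Roll the steel cartridge that lies on the bench on its side up the small ramp and into the blue V-groove of the loading cradle, by pushing it with the fingers, then gently push it endways along the groove until its end rests against the dark stop plate. Never grip it or lift it, and leave all the other things where they are. Finish with the cartridge lying still in the groove against the stop, the hand clear.

Things in the scene. Friction and masses are not known exactly. Their poses are not given: they have to be found in the camera images.
- cartridge: the steel sample cartridge that lies on the bench in front of the ramp: a smooth round bar 36 mm in diameter and 120 mm long with three dark bands and flat ends, 0.2 to 0.45 kg, rolls easily. Origin at its centre, on its axis (18 mm above the bench at the start); y runs along the bar towards the end that is to meet the stop plate; x and z turn as it rolls.
- cradle: the loading cradle, fixed to the bench: grey ramp, blue V-groove, white fence, and a dark stop plate across one end. Origin on the bench (z = 0) straight below the bottom line of the V; x points across from ramp to fence, y along the groove towards the stop plate, z up. Ramp, V and fence run from y = -160 mm (open end) to y = 80 mm (face of the stop plate).
- v_lip (a point): on the lip between ramp and V, mid-length (cradle frame x = -14, y = -40, z = 11 mm; same axes as the cradle). The ramp rises from the bench at x = -58 mm to this lip, 11 mm high.
- v_mid (a point): on the bottom line of the V, mid-length (cradle frame x = 0, y = -40, z = 3 mm; same axes as the cradle). Both V faces slope 30 degrees; the far face ends at x = 28 mm at the fence, which is 14 mm thick and 32 mm high.
- stop_face (a point): on the stop plate's face where the cartridge's end should touch (cradle frame x = 0, y = 80, z = 24 mm; same axes as the cradle). The plate is 12 mm thick, 48 mm high, from x = -22 to 42 mm; a white valve block 50 mm high stands behind it, y = 100 to 150 mm.
- v_seat (a point): the point where the cartridge's centre is when it lies down in the V with its end against the stop plate: in the cradle's frame x = 0, y = 20 mm, z = 23.8 mm. Same axes as the cradle.
- spare_a: a spare steel cartridge standing upright, 36 mm across, 138 mm tall with its thin stub; leave alone. Origin at the middle of its underside.
- spare_b: a second spare cartridge standing upright, 36 mm across, 138 mm tall; leave alone. Origin at the middle of its underside.
- vial_jar: amber glass jar with a blue cap, 52 mm across, 80 mm tall, standing; leave alone. Origin at the middle of its underside.
- brass_nut: plain brass ring nut, 28 mm across, 16 mm tall, lying flat; leave alone. Origin at the middle of its underside.
- beaker: clear glass beaker, 68 mm across, 85 mm tall, standing; leave alone. Origin at the middle of its underside.
- spanner: small steel spanner lying flat, 150 mm long; leave alone. Origin at the middle of its underside, which is half-way along it.
- cap_tray: grey open tray, 120 x 160 x 30 mm; leave alone. Origin at the middle of its underside.
- end_stop_side (a point): centre of the cartridge's flat end that is to meet the stop plate, 60 mm from its centre
- end_open_side (a point): centre of the cartridge's other flat end, 60 mm from its centre

How it is judged:
By the outcome, as a careful person would: the job done as asked, in the order asked, and still so for the second after the job is handed in, with the robot touching nothing.
It also fails if it takes over 51 s, if anything falls off the work surface, if the arm or the gripper's body presses on something with over 40 N, if the wrist force passes 120 N, or if a joint passes its speed limit or range.

## Working session

There is one attempt and no reset: what is moved stays moved. The work goes in short steps, Python scripts to look and compute and a shell command to move; the robot and the scene stay as the last step left them, time stands still between calls to the robot, and variables do not carry over. Pictures are saved under pics/ and viewed, and the job is handed in when it is done.

```bash
ls; mkdir -p pics
python3 - <<'E'
from bench import robot
import cv2,json,pickle
o=robot.get_obs();print({k:o[k] for k in("time","tool_pos","ee_rot","width","wrist_force")})
S={}
for n in("side","top","wrist"):
    s=robot.snapshot(n);S[n]=s
    cv2.imwrite(f"pics/{n}0.png",s["image"][:,:,::-1])
    print(n,{k:s[k] for k in s if k!="image"})
pickle.dump(S,open("s0.pkl","wb"))
E
```

```text
pics
{'time': 0.0, 'tool_pos': array([0.14056567, 0.53117809, 0.20430799]), 'ee_rot': array([-1.57056023,  0.00219224,  1.31200884]), 'width': 0.09387999121010493, 'wrist_force': array([ 0.78188563, -0.42878911, -0.28155183])}
side {'fx': 356.2328464713807, 'fy': 356.2328464713807, 'cx': 255.1539100619739, 'cy': 187.52218643884635, 'k1': 0.004107925758361212, 'rvec': array([ 0.43842111, -2.83818402,  1.01888115]), 'tvec': array([0.49691577, 0.19132443, 0.968488  ])}
top {'fx': 389.955598006918, 'fy': 389.955598006918, 'cx': 248.85909257346918, 'cy': 187.54768756277124, 'k1': -0.08972120003779761, 'rvec': array([ 2.1916085 , -2.17157455,  0.10116299]), 'tvec': array([-0.04808277,  0.51326245,  1.30430834])}
wrist {'fx': 287.52039004074516, 'fy': 287.52039004074516, 'cx': 254.8700693003718, 'cy': 185.59574983721112, 'k1': -0.0164221763748607, 'rvec': array([-2.33285288, -1.80006641, -0.21162654]), 'tvec': array([-0.54931767, -0.02633923,  0.38801722])}
```

View pics/side0.png

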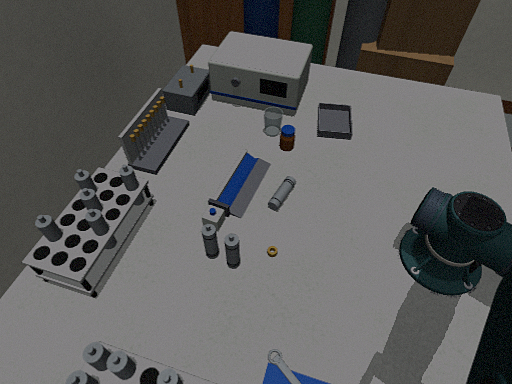

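View pics/top0.png

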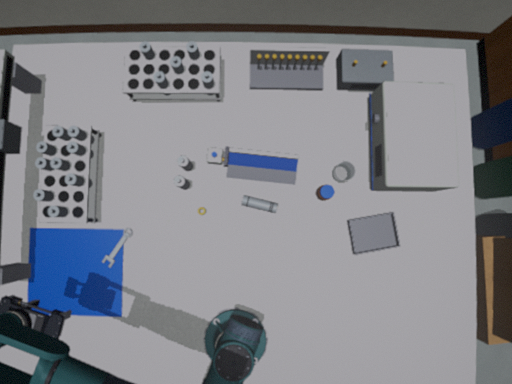

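View pics/wrist0.png

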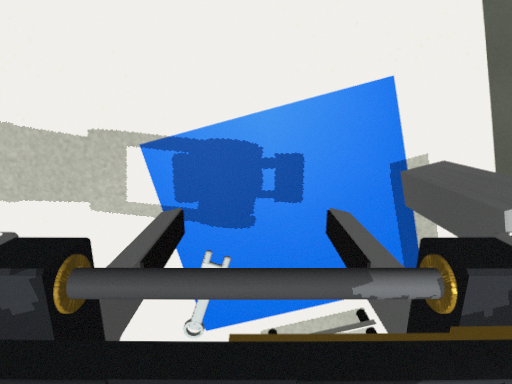

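The side and top views show the cradle at about top (262,165), with its stop plate and valve block at the left (world +y). The cartridge is at about (260,204), on the ramp side. The spares are at (185,162) and (180,182), the nut at (202,211).

```bash
cat > h.py <<'E'
import numpy as np,cv2,pickle
def dist(s): return np.array([s["k1"],0,0,0,0.])
def K(s): return np.array([[s["fx"],0,s["cx"]],[0,s["fy"],s["cy"]],[0,0,1.]])
def ray(s,uv):
    p=cv2.undistortPoints(np.array(uv,float).reshape(-1,1,2),K(s),dist(s)).reshape(-1,2)
    R=cv2.Rodrigues(s["rvec"])[0]; d=np.c_[p,np.ones(len(p))]@R
    return -R.T@s["tvec"],d
def onz(s,uv,z):
    c,d=ray(s,uv); t=(z-c[2])/d[:,2]; return c+t[:,None]*d
def proj(s,P): return cv2.projectPoints(np.array(P,float).reshape(-1,1,3),s["rvec"],s["tvec"],K(s),dist(s))[0].reshape(-1,2)
def crop(s,x0,y0,x1,y1,k,name):
    im=s["image"][y0:y1,x0:x1,::-1]; cv2.imwrite(name,cv2.resize(im,None,fx=k,fy=k,interpolation=cv2.INTER_CUBIC))
E
python3 - <<'E'
from h import *
S=pickle.load(open("s0.pkl","rb"))
crop(S["top"],170,130,350,230,4,"pics/tc.png")
crop(S["side"],190,100,330,280,3,"pics/sc.png")
s=S["top"]
hsv=cv2.cvtColor(s["image"],cv2.COLOR_RGB2HSV)
m=cv2.inRange(hsv,(105,120,60),(125,255,255)); m[:, :215]=0;m[:,310:]=0;m[:140]=0;m[190:]=0
c=max(cv2.findContours(m,0,1)[0],key=cv2.contourArea);r=cv2.minAreaRect(c);b=cv2.boxPoints(r);print("blue",b, cv2.contourArea(c));print(onz(s,b,.011))
E
```

```text
blue [[227.80708 163.80075]
 [229.07442 151.97226]
 [296.51453 159.198  ]
 [295.2472  171.02649]] 725.0
[[ 0.59610192  0.02986459  0.011     ]
 [ 0.63744385  0.02606603  0.011     ]
 [ 0.61465376 -0.20749691  0.011     ]
 [ 0.57335286 -0.20299197  0.011     ]]
```

View pics/tc.png

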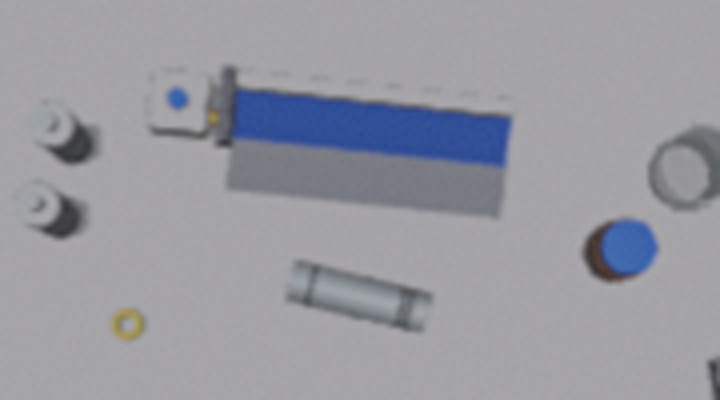

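View pics/sc.png

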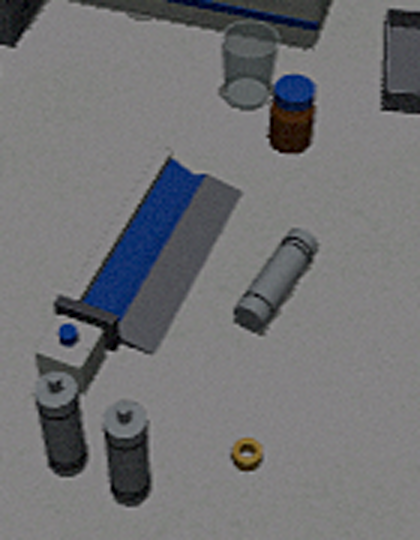

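Run:
```python
from h import *
S=pickle.load(open("s0.pkl","rb"))
s=S["top"];im=s["image"].astype(float)
up=cv2.resize(s["image"],None,fx=8,fy=8,interpolation=cv2.INTER_CUBIC).astype(float)
def sat(c): return c[:,2]-c[:,0]
# lip edge + ramp foot per column
lip=[];foot=[];far=[]
for u in range(232,294,2):
    col=im[145:190,u-1:u+2].mean(1); b=col[:,2]-col[:,0]; h=(b.max()+b[-1])/2
    k=np.argmax(b); i=k
    while b[i]>h:i+=1
    lip.append((u,145+i-1+(b[i-1]-h)/(b[i-1]-b[i])))
    i=k
    while b[i]>h:i-=1
    far.append((u,145+i+(h-b[i])/(b[i+1]-b[i])))
    v0=int(lip[-1][1])+4; g=im[v0:v0+18,u-1:u+2].mean((1,2)); h=(g[:4].mean()+g[-5:].mean())/2
    i=np.argmax(g>h); foot.append((u,v0+i-1+(h-g[i-1])/(g[i]-g[i-1])))
lip,foot,far=map(np.array,(lip,foot,far))
def fit(P):
    vx,vy,x0,y0=cv2.fitLine(P.astype(np.float32),cv2.DIST_HUBER,0,.01,.01).ravel(); 
    if vy<0 and abs(vy)>abs(vx) or vx<0: pass
    return np.array([vx,vy]),np.array([x0,y0])
res={}
for n,P,z in(("lip",lip,.011),("foot",foot,0)):
    W=onz(s,P,z)[:,:2]; d,p=fit(W); d=d*np.sign(d[1]); print(n,"yaw",np.arctan2(-d[0],d[1]),p, np.std((W-p)@[d[1],-d[0]])); res[n]=(d,p)
d=res["lip"][0]+res["foot"][0];d/=np.linalg.norm(d);xc=np.array([d[1],-d[0]])
print("gap lip-foot (44):",(res["lip"][1]-res["foot"][1])@xc)
# open end: right side of blue/grey transition along rows direction, at lip
R=[]
for off in(-5,-3,3,5,7):
    v=lambda u: np.interp(u,lip[:,0],lip[:,1])+off+ (0 if u<=292 else (u-292)*.1)
    us=np.arange(284,306,.25); vals=np.array([cv2.remap(s["image"],np.float32([[u]]),np.float32([[v(u)]]),1)[0,0].astype(float) for u in us])
    a,b=vals[:10].mean(0),vals[-20:].mean(0); t=(vals-a)@(b-a)/((b-a)@(b-a)); i=np.argmax(t>.5); z=.011-abs(off)*.8e-3
    w=onz(s,[us[i],v(us[i])],z)[0,:2]; R.append(w@d); print(off,us[i],w,w@d)
x0=(res["lip"][1]@xc+.014+res["foot"][1]@xc+.058)/2; y0=np.mean(R)+.16
O=xc*x0+d*y0; print("cradle origin",O,"yaw",np.arctan2(xc[1],xc[0]))
# stop check
print("stop top face corners proj",proj(s,[np.r_[O+xc*a+d*.08,.048] for a in(-.022,.042)]), "ends",proj(s,[np.r_[O+xc*-.058+d*a,0] for a in(-.16,.08)]))
# cartridge
g=cv2.cvtColor(s["image"],cv2.COLOR_RGB2GRAY)
bg=cv2.medianBlur(g,51).astype(int)
diff=cv2.absdiff(s["image"],cv2.medianBlur(s["image"],0*2+41) if 0 else np.full_like(s["image"],0)+np.uint8(np.median(s["image"][195:225,230:290],(0,1)))).max(2)
m=(diff>14).astype(np.uint8);m[:193]=0;m[216:]=0;m[:,:236]=0;m[:,285:]=0
m=cv2.morphologyEx(m,cv2.MORPH_CLOSE,np.ones((3,3)))
c=max(cv2.findContours(m,0,1)[0],key=cv2.contourArea);r=cv2.minAreaRect(c);print("cart",r);b=cv2.boxPoints(r)
cc=onz(s,[r[0]],.018)[0];print(cc); B=onz(s,b,.018);print(B)
e=[(B[i]+B[(i+1)%4])/2 for i in range(4)];
for i in(0,1):
    v=(e[i]-e[i+2])[:2];v*=np.sign(v[1]);print("axis",np.linalg.norm(v),np.arctan2(-v[0],v[1]))
print("cart in cradle",(cc[:2]-O)@xc,(cc[:2]-O)@d)
```

```text
lip yaw -0.09710188 [ 0.58401084 -0.08952127] 0.00025377606241153974
foot yaw -0.09596845 [ 0.5394289  -0.09024525] 0.00017073358287267982
gap lip-foot (44): 0.044304598
-5 296.5 [ 0.59073712 -0.2078955 ] -0.14998918210237377
-3 296.25 [ 0.58360755 -0.20680041] -0.14958637532480518
3 295.75 [ 0.56286523 -0.20501702] -0.14981055040476193
5 295.75 [ 0.55609872 -0.2052079 ] -0.15065272743680994
7 295.75 [ 0.54932223 -0.20539952] -0.15149661364946726
cradle origin [ 0.60189117 -0.04854658] yaw -0.09653516
stop top face corners proj [[226.27266715 164.66755888]
 [228.38023964 145.94912284]] ends [[294.64542849 184.19526677]
 [225.81172734 176.88809671]]
cart ((259.41180419921875, 203.8529510498047), (36.1378059387207, 11.156638145446777), 14.03624439239502)
[ 0.4587147  -0.07977735  0.018     ]
[[ 0.45462619 -0.01560889  0.018     ]
 [ 0.49158259 -0.02443675  0.018     ]
 [ 0.46278667 -0.14406776  0.018     ]
 [ 0.425916   -0.13497755  0.018     ]]
axis 0.12291033072769778 -0.23612326919296783
axis 0.037985178100302795 1.3326970301129957
cart in cradle -0.1394996664389607 -0.04488547220098713
```

Measured in the cradle frame, the cartridge is at (-139, -45) mm and turned -0.14 rad. The cradle fit checks out: the lip-to-foot gap is 44.3 mm against 44 nominal. Next I move above and behind the cartridge.

```bash
python3 -m handwheel '[{"delta_pos":[-15,0,-12],"yaw":0},{"delta_pos":[-40,0,-33],"yaw":0},{"delta_pos":[-70,0,-58],"yaw":0},{"delta_pos":[-105,0,-87],"yaw":0},{"delta_pos":[-140,0,-116],"yaw":0},{"delta_pos":[-175,0,-145],"yaw":0},{"delta_pos":[-210,0,-174],"yaw":0},{"delta_pos":[-245,0,-203],"yaw":0},{"delta_pos":[-280,0,-232],"yaw":0},{"delta_pos":[-315,0,-261],"yaw":0},{"delta_pos":[-350,0,-290],"yaw":0},{"delta_pos":[-385,0,-319],"yaw":0}]' 49; python3 -m handwheel '[{"delta_pos":[-33,0,-28],"yaw":0},{"delta_pos":[-60,0,-50],"yaw":0},{"delta_pos":[-85,0,-71],"yaw":0},{"delta_pos":[-105,0,-87],"yaw":0},{"delta_pos":[-118,0,-98],"yaw":-0.02},{"delta_pos":[-125,0,-105],"yaw":-0.02},{"delta_pos":[-125,20,-105],"yaw":-0.02},{"delta_pos":[-125,50,-105],"yaw":-0.02},{"delta_pos":[-125,70,-105],"yaw":-0.02},{"delta_pos":[-125,80,-105],"yaw":-0.02},{"delta_pos":[-125,80,-105],"yaw":-0.02}]'
python3 - <<'E'
from bench import robot
from h import *
import cv2
o=robot.get_obs();print({k:o[k] for k in("time","tool_pos","ee_rot","width","wrist_force")})
S={n:robot.snapshot(n) for n in("wrist","side")}
pickle.dump(S,open("s1.pkl","wb"))
for n in S: cv2.imwrite(f"pics/{n}1.png",S[n]["image"][:,:,::-1])
E
```

```text
time: 1.35
tool_pos: [0.3508, 0.0761, 0.2054]
ee_rot: [-1.571, -0.001, 1.312]
wrist_force: [1.9, 0.2, -0.1]
width: 0.0759
time: 2.45
tool_pos: [0.419, -0.0691, 0.124]
ee_rot: [-1.567, -0.0, 1.332]
wrist_force: [-0.3, 0.5, 0.1]
width: 0.0762
{'time': 2.45, 'tool_pos': array([ 0.41904732, -0.06914263,  0.12399227]), 'ee_rot': array([-1.56746423e+00, -3.98787008e-04,  1.33240319e+00]), 'width': 0.07623793489156133, 'wrist_force': array([-0.2753672 ,  0.54260554,  0.13389685])}
```

View pics/wrist1.png

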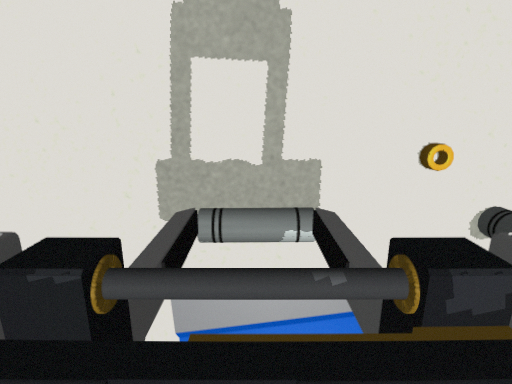

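View pics/side1.png

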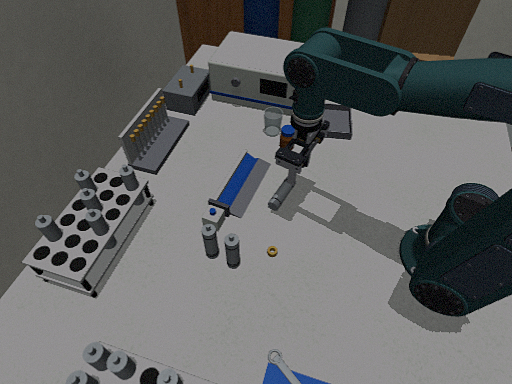

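The wrist view shows the cartridge at (257,224), parallel to the jaws and centred between the fingers. The fingers hang clear behind it.

Run:
```python
from h import *
S=pickle.load(open("s1.pkl","rb"));s=S["wrist"]
print(ray(s,[[255,185]])[0])
# cartridge axis line: ends mid points
P=onz(s,[[199,225],[314,223]],.018);print(P,np.linalg.norm(P[0]-P[1]),P.mean(0))
P=onz(s,[[257,207],[257,242]],.018);print(P)
```

```text
[ 0.35517399 -0.05388718  0.30244782]
[[ 0.44842743 -0.13648115  0.018     ]
 [ 0.47458893 -0.01846308  0.018     ]] 0.12088295708267578 [ 0.46150818 -0.07747212  0.018     ]
[[ 0.44343898 -0.07257852  0.018     ]
 [ 0.48145234 -0.08165858  0.018     ]]
```

```bash
python3 -m handwheel '[{"delta_pos":[0,15,0],"yaw":0},{"delta_pos":[0,35,0],"yaw":0},{"delta_pos":[0,60,0],"yaw":0},{"delta_pos":[0,85,0],"yaw":0},{"delta_pos":[0,100,0],"yaw":0},{"delta_pos":[0,108,0],"yaw":0},{"delta_pos":[0,111,0],"yaw":0},{"delta_pos":[0,111,0],"yaw":0}]'; python3 -m handwheel '[{"delta_pos":[0,0,-3],"yaw":0},{"delta_pos":[0,0,-6],"yaw":0},{"delta_pos":[0,0,-9],"yaw":0},{"delta_pos":[0,0,-12],"yaw":0},{"delta_pos":[0,0,-15],"yaw":0},{"delta_pos":[0,0,-17],"yaw":0},{"delta_pos":[0,0,-19],"yaw":0},{"delta_pos":[0,0,-21],"yaw":-0.01},{"delta_pos":[0,0,-23],"yaw":-0.02},{"delta_pos":[0.5,0,-25],"yaw":-0.03},{"delta_pos":[0.5,0,-27],"yaw":-0.04},{"delta_pos":[1,0,-29],"yaw":-0.05}]'
python3 - <<'E'
from bench import robot
from h import *
s=robot.snapshot("wrist");pickle.dump(s,open("w2.pkl","wb"));cv2.imwrite("pics/w2.png",s["image"][:,:,::-1])
E
```

```text
time: 3.35
tool_pos: [0.4209, -0.07, 0.0153]
ee_rot: [-1.572, 0.0, 1.332]
wrist_force: [0.7, 0.3, -0.1]
width: 0.0761
time: 4.55
tool_pos: [0.4487, -0.0757, 0.0145]
ee_rot: [-1.571, -0.0, 1.383]
wrist_force: [0.1, -0.3, 0.2]
width: 0.0759
```

View pics/w2.png

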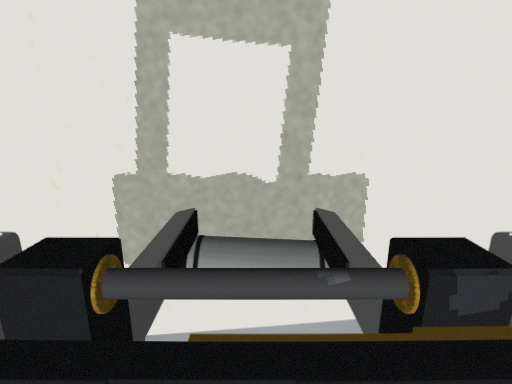

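The wrist view shows the cartridge at (257,255), just ahead of the fingertips and nearly level with them. I keep pushing and turning to line up with the cradle.

```bash
python3 -m handwheel '[{"delta_pos":[0,0,-2],"yaw":-0.01},{"delta_pos":[0.5,0,-5],"yaw":-0.02},{"delta_pos":[0.5,0,-8],"yaw":-0.03},{"delta_pos":[1,0,-11],"yaw":-0.04},{"delta_pos":[1,0,-14],"yaw":-0.05},{"delta_pos":[1.5,0,-17],"yaw":-0.06},{"delta_pos":[1.5,0,-20],"yaw":-0.07},{"delta_pos":[2,0,-23],"yaw":-0.08},{"delta_pos":[2.5,0,-26],"yaw":-0.09},{"delta_pos":[2.5,0,-29],"yaw":-0.09},{"delta_pos":[3,0,-32],"yaw":-0.09},{"delta_pos":[3,0,-35],"yaw":-0.09}]'
python3 - <<'E'
from bench import robot
from h import *
for n in("wrist","side"):
    s=robot.snapshot(n);pickle.dump(s,open(n+"3.pkl","wb"));cv2.imwrite(f"pics/{n}3.png",s["image"][:,:,::-1])
crop(s,190,100,350,250,4,"pics/side3c.png")
E
```

```text
time: 5.8
tool_pos: [0.4837, -0.0793, 0.0145]
ee_rot: [-1.571, -0.0, 1.472]
wrist_force: [-0.0, -0.2, -0.4]
width: 0.0755
```

View pics/wrist3.png

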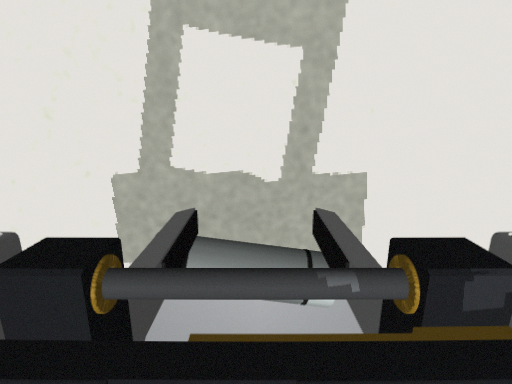

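View pics/side3c.png

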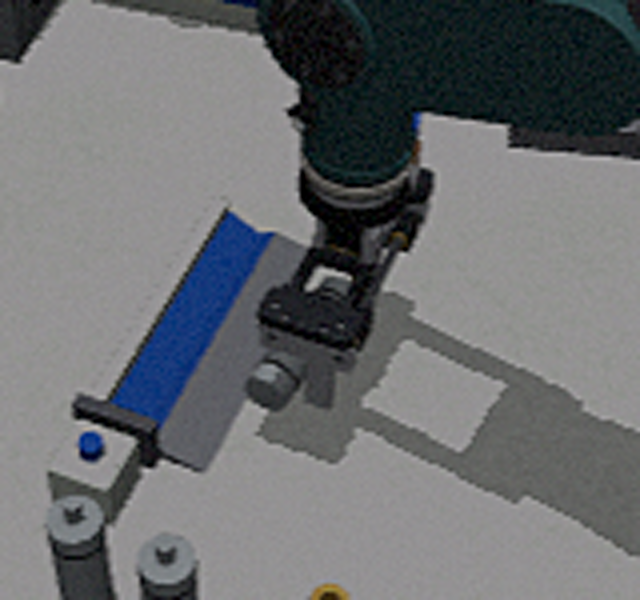

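Wrist and side views show the cartridge at the ramp foot, still turned: its rear edge runs from (196,237) to (318,252). Only the open-side finger is touching it. I'll measure that.

```bash
cat >> h.py <<'E'
O=np.array([.60189,-.04855]);xc=np.array([.99534,-.09638]);yc=np.array([.09638,.99534])
def cr(P): P=np.atleast_2d(P)[:,:2]-O; return np.c_[P@xc,P@yc]*1000
E
python3 - <<'E'
from h import *
s=pickle.load(open("wrist3.pkl","rb"))
P=onz(s,[[198,237],[316,250]],.022);c=cr(P);print(c,np.arctan2(c[1,0]-c[0,0],c[1,1]-c[0,1]))
print("tcp",cr([.4837,-.0793]))
s=pickle.load(open("side3.pkl","rb"))
print("stop end centre",cr(onz(s,[[190+268/4,100+386/4]],.018)))
E
```

```text
[[-106.11836267  -78.41474773]
 [ -97.0515141    -2.56795013]] 0.11897702223969066
tcp [[-114.6755496  -41.9978572]]
stop end centre [[-75.32371051   2.64241537]]
```

```bash
python3 -m handwheel '[{"delta_pos":[0,0,4],"yaw":0},{"delta_pos":[-6,0,5],"yaw":0},{"delta_pos":[-12,0,5],"yaw":0},{"delta_pos":[-15,0,4],"yaw":0},{"delta_pos":[-15,0,2],"yaw":0},{"delta_pos":[-15,0,0],"yaw":0},{"delta_pos":[-15,0,-2],"yaw":0},{"delta_pos":[-15,0,-4],"yaw":0},{"delta_pos":[-15,0,-6],"yaw":0},{"delta_pos":[-15,0,-8],"yaw":0},{"delta_pos":[-15,0,-10],"yaw":0},{"delta_pos":[-15,0,-12],"yaw":0}]'
python3 - <<'E'
from bench import robot
from h import *
for n in("wrist","side"):
    s=robot.snapshot(n);pickle.dump(s,open(n+"4.pkl","wb"));cv2.imwrite(f"pics/{n}4.png",s["image"][:,:,::-1])
crop(s,190,100,350,250,4,"pics/side4c.png")
E
```

```text
time: 7.1
tool_pos: [0.4941, -0.0954, 0.0144]
ee_rot: [-1.571, -0.0, 1.472]
wrist_force: [-0.4, 0.9, -0.7]
width: 0.0757
```

View pics/wrist4.png

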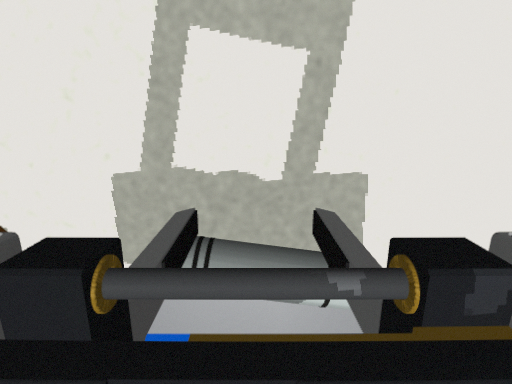

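View pics/side4c.png

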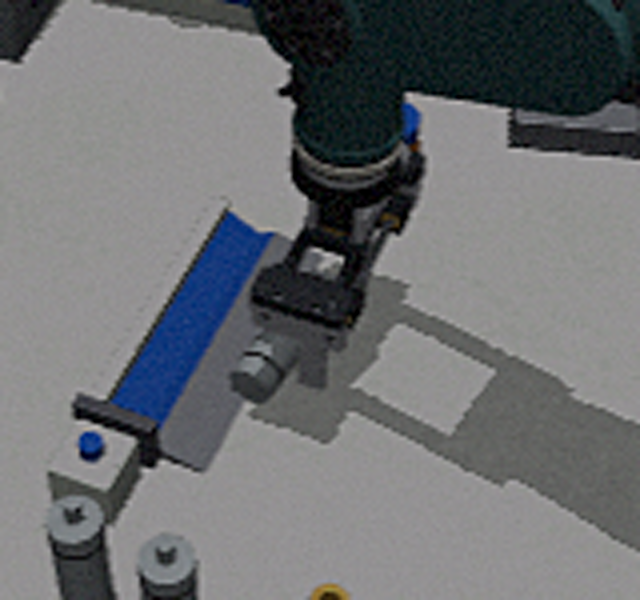

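The side view shows the stop end, at crop (255,375), now meeting the ramp foot. The wrist view shows the left finger still against the open end. Pushing on, the ramp should square it up.

```bash
python3 -m handwheel '[{"delta_pos":[0,0,-2],"yaw":0},{"delta_pos":[0,0,-4],"yaw":0},{"delta_pos":[0,0,-6],"yaw":0},{"delta_pos":[0,0,-8],"yaw":0},{"delta_pos":[0,0,-10],"yaw":0},{"delta_pos":[0,0,-12],"yaw":0},{"delta_pos":[0,0,-14],"yaw":0},{"delta_pos":[0,0,-16],"yaw":0}]'
python3 - <<'E'
from bench import robot
from h import *
for n in("wrist","side"):
    s=robot.snapshot(n);pickle.dump(s,open(n+"5.pkl","wb"));cv2.imwrite(f"pics/{n}5.png",s["image"][:,:,::-1])
crop(s,190,100,350,250,4,"pics/side5c.png")
E
```

```text
time: 8.0
tool_pos: [0.51, -0.097, 0.0144]
ee_rot: [-1.571, -0.0, 1.472]
wrist_force: [-1.4, 0.3, -0.0]
width: 0.0763
```

View pics/wrist5.png

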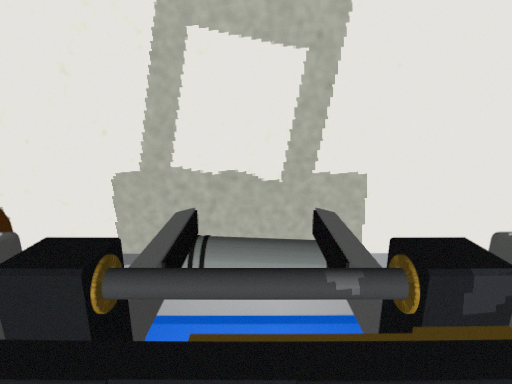

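View pics/side5c.png

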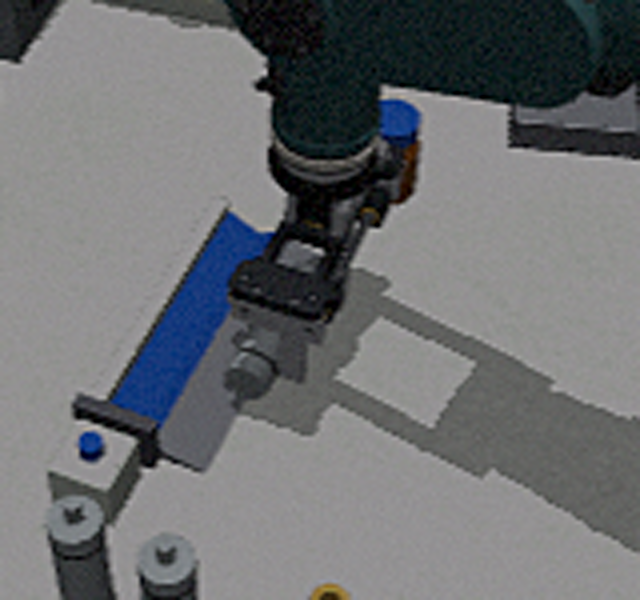

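The cartridge is now nearly square: the rear edge runs from (200,236) to (320,240), with light contact force. I continue up the ramp.

```bash
python3 -m handwheel '[{"delta_pos":[0,0,-2],"yaw":0},{"delta_pos":[0,0,-5],"yaw":0},{"delta_pos":[0,0,-8],"yaw":0},{"delta_pos":[0,0,-11],"yaw":0},{"delta_pos":[0,0,-14],"yaw":0},{"delta_pos":[0,0,-17],"yaw":0},{"delta_pos":[0,0,-20],"yaw":0},{"delta_pos":[0,0,-23],"yaw":0},{"delta_pos":[0,0,-26],"yaw":0},{"delta_pos":[0,0,-29],"yaw":0},{"delta_pos":[0,0,-31],"yaw":0}]'
python3 - <<'E'
from bench import robot
from h import *
for n in("wrist","side"):
    s=robot.snapshot(n);pickle.dump(s,open(n+"6.pkl","wb"));cv2.imwrite(f"pics/{n}6.png",s["image"][:,:,::-1])
crop(s,190,100,350,250,4,"pics/side6c.png")
E
```

```text
time: 9.2
tool_pos: [0.5411, -0.1001, 0.0145]
ee_rot: [-1.571, -0.0, 1.472]
wrist_force: [-3.5, -0.6, 2.1]
width: 0.0759
```

View pics/wrist6.png

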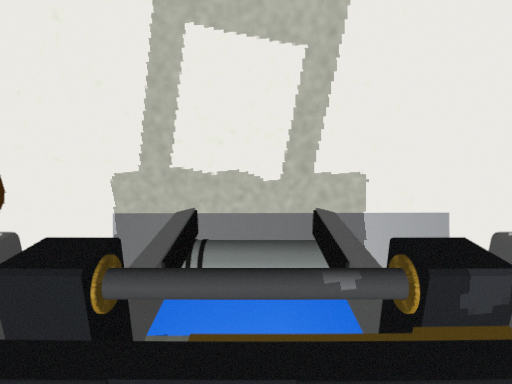

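View pics/side6c.png

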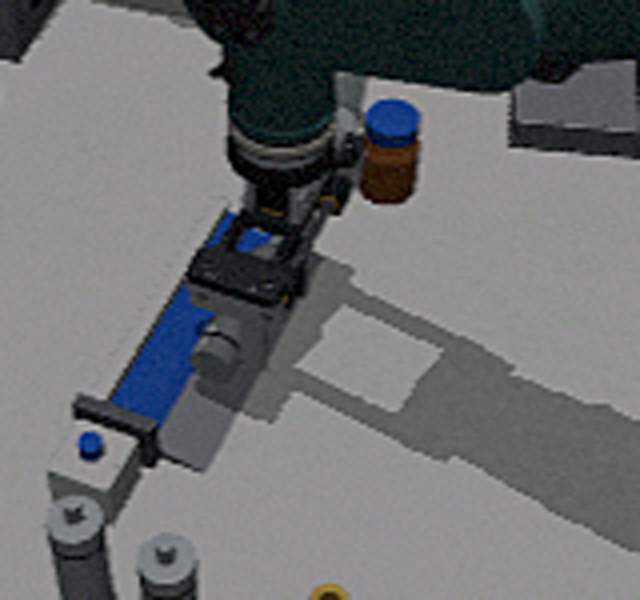

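The cartridge is square (rear edge level at v≈240) and near the top of the ramp. I ease it over the lip slowly.

```bash
python3 -m handwheel '[{"delta_pos":[0,0,-2],"yaw":0},{"delta_pos":[0,0,-4],"yaw":0},{"delta_pos":[0,0,-6],"yaw":0},{"delta_pos":[0,0,-8],"yaw":0},{"delta_pos":[0,0,-10],"yaw":0},{"delta_pos":[0,0,-12],"yaw":0},{"delta_pos":[0,0,-14],"yaw":0},{"delta_pos":[0,0,-16],"yaw":0},{"delta_pos":[0,0,-18],"yaw":0},{"delta_pos":[0,0,-20],"yaw":0},{"delta_pos":[0,0,-22],"yaw":0},{"delta_pos":[0,0,-22],"yaw":0}]';  python3 -m handwheel '[{"delta_pos":[0,0,0],"yaw":0},{"delta_pos":[0,0,0],"yaw":0},{"delta_pos":[0,0,0],"yaw":0},{"delta_pos":[0,0,0],"yaw":0}]';python3 - <<'E'
from bench import robot
from h import *
for n in("wrist","side"):
    s=robot.snapshot(n);pickle.dump(s,open(n+"7.pkl","wb"));cv2.imwrite(f"pics/{n}7.png",s["image"][:,:,::-1])
crop(s,190,100,350,250,4,"pics/side7c.png")
E
```

```text
time: 10.5
tool_pos: [0.5631, -0.1023, 0.0145]
ee_rot: [-1.571, -0.0, 1.472]
wrist_force: [-0.6, -0.3, 0.1]
width: 0.0761
time: 10.9
tool_pos: [0.5626, -0.1022, 0.0145]
ee_rot: [-1.571, -0.0, 1.472]
wrist_force: [-0.2, -1.2, -0.1]
width: 0.0758
```

View pics/wrist7.png

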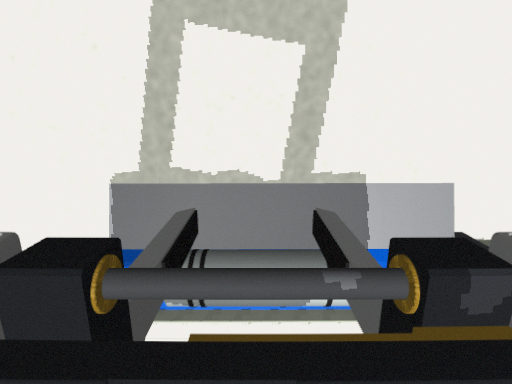

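View pics/side7c.png

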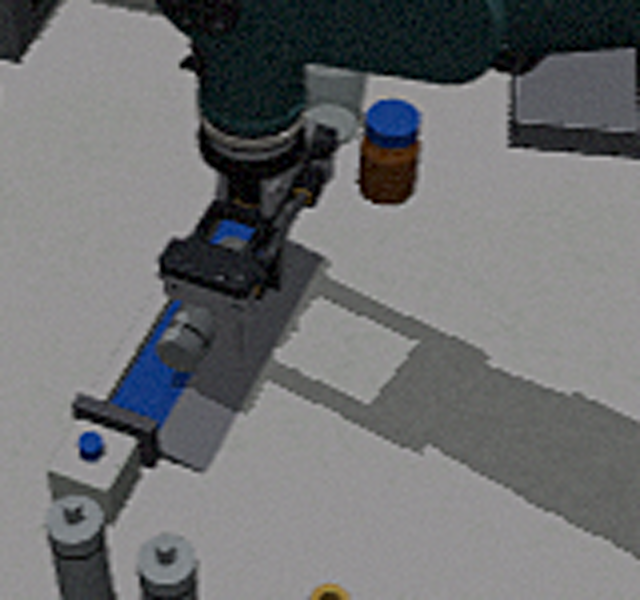

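The wrist view shows the cartridge in the V: blue shows on both sides of it, and it is level. There is a gap to the fingers and the force is about 0. Now I compute its position along the groove.

```bash
python3 -m handwheel '[{"delta_pos":[0,0,4],"yaw":0},{"delta_pos":[0,0,10],"yaw":0},{"delta_pos":[0,-10,14],"yaw":0},{"delta_pos":[0,-35,14],"yaw":0},{"delta_pos":[0,-60,14],"yaw":0},{"delta_pos":[0,-70,10],"yaw":0},{"delta_pos":[0,-70,10],"yaw":0}]' 255
python3 - <<'E'
from bench import robot
from h import *
s=pickle.load(open("side7.pkl","rb"))
print("stop end",cr(onz(s,[[190+183/4,100+347/4]],.0238)))
for n in("wrist","side","top"):
    s=robot.snapshot(n);pickle.dump(s,open(n+"8.pkl","wb"));cv2.imwrite(f"pics/{n}8.png",s["image"][:,:,::-1])
crop(s,170,130,350,230,4,"pics/top8c.png")
E
```

```text
time: 11.7
tool_pos: [0.5544, -0.1017, 0.0871]
ee_rot: [-1.576, 0.001, 1.472]
wrist_force: [0.8, 1.0, -0.5]
width: 0.0238
stop end [[-2.59245546 -2.34483665]]
```

View pics/wrist8.png

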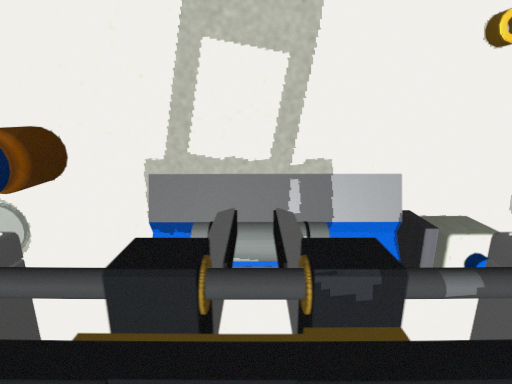

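View pics/top8c.png

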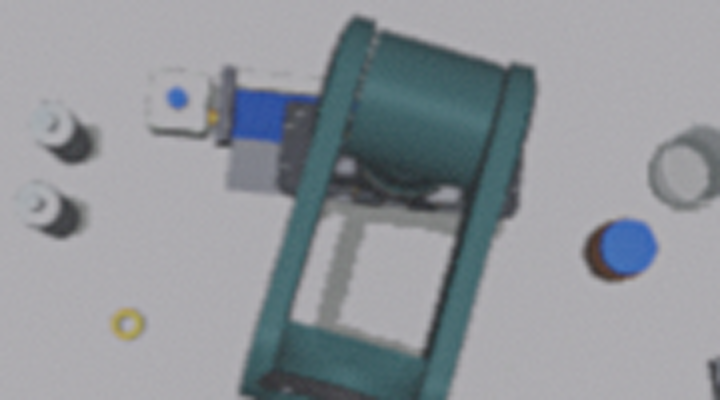

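The wrist view shows the cartridge in the groove, with ends at u≈193 and u≈329 (v≈232).

Run:
```python
from bench import robot
from h import *
s=pickle.load(open("wrist8.pkl","rb"))
print(cr(onz(s,[[194,231],[329,231]],.03)), "ramp/stop ends",cr(onz(s,[[149,175],[402,175]],0)))
o=robot.get_obs();print("tcp",cr(o["tool_pos"]),o["tool_pos"],o["width"])
```

```text
[[ -10.50000207 -110.99685088]
 [ -10.50330085    7.39765977]] ramp/stop ends [[ -54.40350801 -157.45728683]
 [ -54.43979156   81.33560787]]
tcp [[-44.81451851 -57.06146524]] [ 0.55178427 -0.10102682  0.08311117] 0.011330065732417623
```

```bash
python3 -m handwheel '[{"delta_pos":[-15,-4,-5],"yaw":0},{"delta_pos":[-40,-4,-18],"yaw":0},{"delta_pos":[-65,-4,-32],"yaw":0},{"delta_pos":[-82,-4,-42],"yaw":0},{"delta_pos":[-88,0,-45],"yaw":0},{"delta_pos":[-88,20,-45],"yaw":0},{"delta_pos":[-88,45,-45],"yaw":0},{"delta_pos":[-88,60,-45],"yaw":0},{"delta_pos":[-88,67,-45],"yaw":0},{"delta_pos":[-88,67,-45],"yaw":0}]'
python3 - <<'E'
from bench import robot
from h import *
o=robot.get_obs();print("tcp",cr(o["tool_pos"]),o["tool_pos"],o["width"])
for n in("wrist","side"):
    s=robot.snapshot(n);pickle.dump(s,open(n+"9.pkl","wb"));cv2.imwrite(f"pics/{n}9.png",s["image"][:,:,::-1])
crop(s,190,100,350,250,4,"pics/side9c.png")
E
```

```text
time: 12.85
tool_pos: [0.5878, -0.1927, 0.0159]
ee_rot: [-1.568, -0.001, 1.472]
wrist_force: [0.2, 0.2, 0.3]
width: 0.0007
tcp [[  -0.16593555 -144.86465372]] [ 0.58776265 -0.19272492  0.01592407] 0.0006696385553186851
```

View pics/wrist9.png

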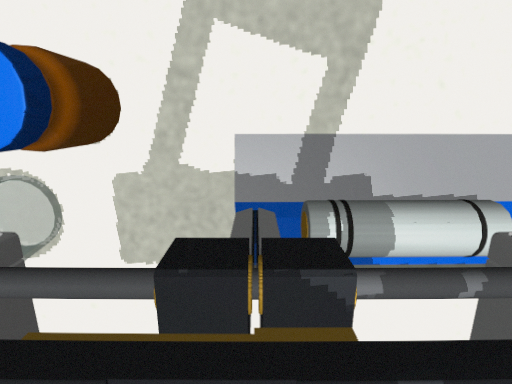

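View pics/side9c.png

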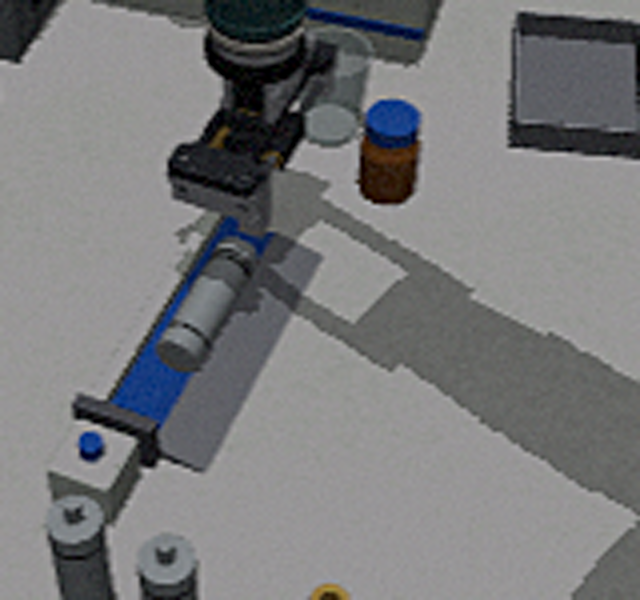

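The side and wrist views show the closed fingers in the groove behind the open end. The finger edge is at u≈278 and the cartridge end at u≈302. The cartridge lies in the V. I push endways slowly.

```bash
python3 -m handwheel '[{"delta_pos":[3,0,0],"yaw":0},{"delta_pos":[7,0,0],"yaw":0},{"delta_pos":[10,0,0],"yaw":0},{"delta_pos":[12,0,0],"yaw":0},{"delta_pos":[14,0,0],"yaw":0},{"delta_pos":[16,0,0],"yaw":0},{"delta_pos":[18,0,0],"yaw":0},{"delta_pos":[20,0,0],"yaw":0},{"delta_pos":[22,0,0],"yaw":0},{"delta_pos":[25,0,0],"yaw":0},{"delta_pos":[28,0,0],"yaw":0},{"delta_pos":[31,0,0],"yaw":0}]';python3 -m handwheel '[{"delta_pos":[3,0,0],"yaw":0},{"delta_pos":[6,0,0],"yaw":0},{"delta_pos":[9,0,0],"yaw":0},{"delta_pos":[12,0,0],"yaw":0},{"delta_pos":[15,0,0],"yaw":0},{"delta_pos":[18,0,0],"yaw":0},{"delta_pos":[21,0,0],"yaw":0},{"delta_pos":[24,0,0],"yaw":0},{"delta_pos":[27,0,0],"yaw":0},{"delta_pos":[30,0,0],"yaw":0},{"delta_pos":[33,0,0],"yaw":0},{"delta_pos":[36,0,0],"yaw":0}]'
python3 - <<'E'
from bench import robot
from h import *
o=robot.get_obs();print("tcp",cr(o["tool_pos"]))
for n in("wrist","side"):
    s=robot.snapshot(n);pickle.dump(s,open(n+"10.pkl","wb"));cv2.imwrite(f"pics/{n}10.png",s["image"][:,:,::-1])
crop(s,190,100,350,250,4,"pics/side10c.png")
E
```

```text
time: 14.15
tool_pos: [0.5918, -0.1623, 0.0174]
ee_rot: [-1.571, -0.0, 1.472]
wrist_force: [0.2, -1.4, -0.4]
width: 0.0006
time: 15.35
tool_pos: [0.5954, -0.1264, 0.0175]
ee_rot: [-1.571, -0.0, 1.472]
wrist_force: [-0.2, -1.5, -0.3]
width: 0.0001
tcp [[  1.02015451 -78.07905892]]
```

View pics/wrist10.png

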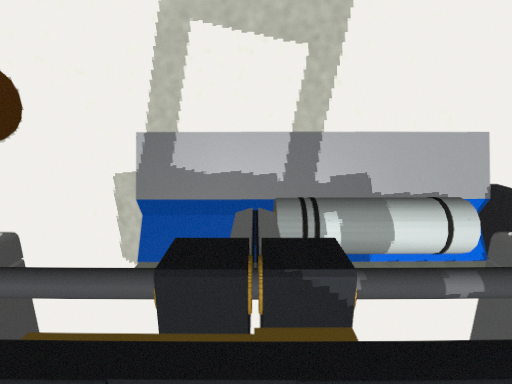

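View pics/side10c.png

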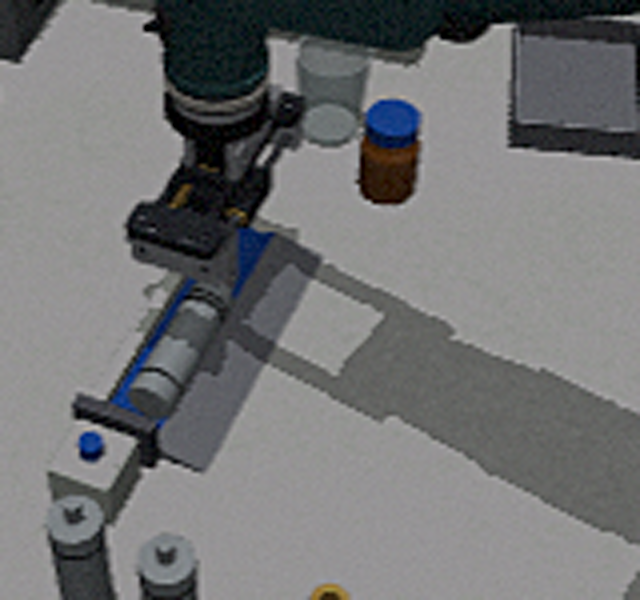

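```bash
python3 -m handwheel '[{"delta_pos":[2,0,0],"yaw":0},{"delta_pos":[4,0,0],"yaw":0},{"delta_pos":[6,0,0],"yaw":0},{"delta_pos":[8,0,0],"yaw":0},{"delta_pos":[10,0,0],"yaw":0},{"delta_pos":[12,0,0],"yaw":0},{"delta_pos":[14,0,0],"yaw":0},{"delta_pos":[15,0,0],"yaw":0},{"delta_pos":[16,0,0],"yaw":0}]';python3 -m handwheel '[{"delta_pos":[1,0,0],"yaw":0},{"delta_pos":[2,0,0],"yaw":0},{"delta_pos":[3,0,0],"yaw":0}]';python3 - <<'E'
from bench import robot
from h import *
o=robot.get_obs();print("tcp",cr(o["tool_pos"]))
for n in("wrist","side"):
    s=robot.snapshot(n);pickle.dump(s,open(n+"11.pkl","wb"));cv2.imwrite(f"pics/{n}11.png",s["image"][:,:,::-1])
crop(s,190,150,290,250,6,"pics/side11c.png")
E
```

```text
time: 16.35
tool_pos: [0.597, -0.1106, 0.0175]
ee_rot: [-1.571, 0.0, 1.472]
wrist_force: [1.3, -1.6, 0.1]
width: 0.0003
time: 16.65
tool_pos: [0.5973, -0.1077, 0.0175]
ee_rot: [-1.571, -0.0, 1.472]
wrist_force: [-0.0, -2.1, 0.9]
width: 0.0006
tcp [[  1.09300614 -59.32672018]]
```

View pics/wrist11.png

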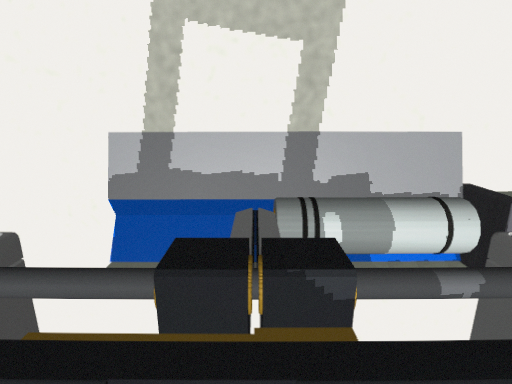

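View pics/side11c.png

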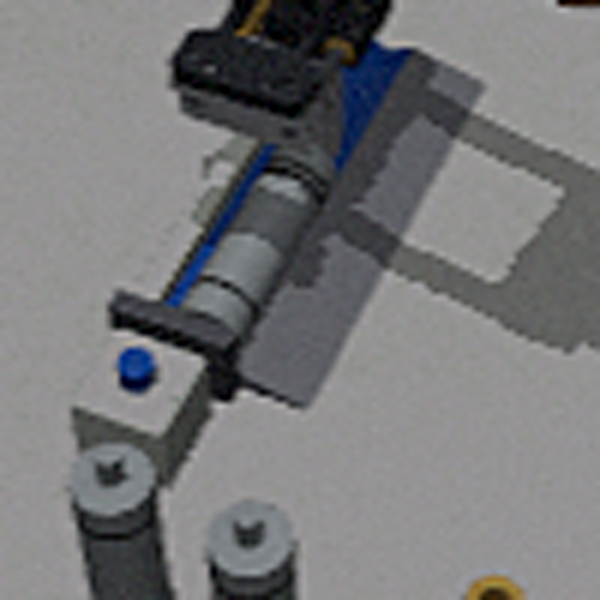

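The cartridge is nearly at the stop. The force is only sliding friction (about 2 N), so I go on in 1 mm steps watching the force.

```bash
python3 -m handwheel '[{"delta_pos":[1,0,0],"yaw":0},{"delta_pos":[2,0,0],"yaw":0}]';python3 -m handwheel '[{"delta_pos":[1,0,0],"yaw":0},{"delta_pos":[2,0,0],"yaw":0}]'
```

```text
time: 16.95
tool_pos: [0.5975, -0.1057, 0.0175]
ee_rot: [-1.571, 0.0, 1.472]
wrist_force: [-0.0, -1.4, 0.6]
width: 0.0004
time: 17.15
tool_pos: [0.5976, -0.1036, 0.0175]
ee_rot: [-1.571, 0.0, 1.472]
wrist_force: [0.4, -2.6, -0.4]
width: 0.0004
```

```bash
python3 -m handwheel '[{"delta_pos":[1,0,0],"yaw":0}]';python3 -m handwheel '[{"delta_pos":[1,0,0],"yaw":0}]'
```

```text
time: 17.25
tool_pos: [0.5978, -0.1026, 0.0175]
ee_rot: [-1.571, -0.0, 1.472]
wrist_force: [-0.2, -2.6, 1.1]
width: 0.0003
time: 17.35
tool_pos: [0.5979, -0.1017, 0.0175]
ee_rot: [-1.571, -0.0, 1.472]
wrist_force: [0.4, -1.7, -0.0]
width: 0.0006
```

```bash
python3 -m handwheel '[{"delta_pos":[1,0,0],"yaw":0}]';python3 -m handwheel '[{"delta_pos":[0.5,0,0],"yaw":0}]'
python3 - <<'E'
from bench import robot
from h import *
o=robot.get_obs();print("tcp",cr(o["tool_pos"]))
for n in("wrist","side"):
    s=robot.snapshot(n);pickle.dump(s,open(n+"12.pkl","wb"));cv2.imwrite(f"pics/{n}12.png",s["image"][:,:,::-1])
    if n=="wrist":
        crop(s,400,170,512,280,6,"pics/w12c.png")
crop(s,190,150,290,250,6,"pics/side12c.png")
E
```

```text
time: 17.45
tool_pos: [0.598, -0.1007, 0.0175]
ee_rot: [-1.571, -0.0, 1.472]
wrist_force: [-0.3, -1.6, 1.0]
width: 0.0002
time: 17.55
tool_pos: [0.598, -0.1001, 0.0175]
ee_rot: [-1.571, -0.0, 1.472]
wrist_force: [-0.4, -1.5, 0.5]
width: 0.0006
tcp [[  1.11048578 -51.70156725]]
```

View pics/w12c.png

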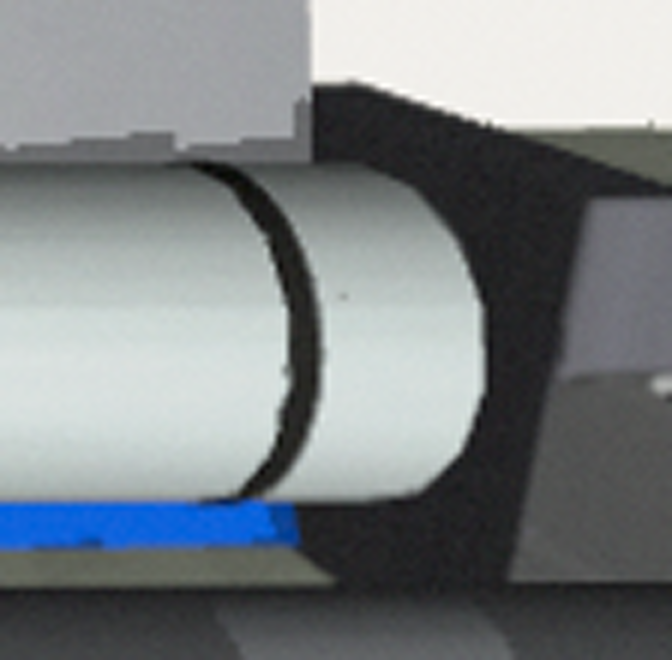

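View pics/side12c.png

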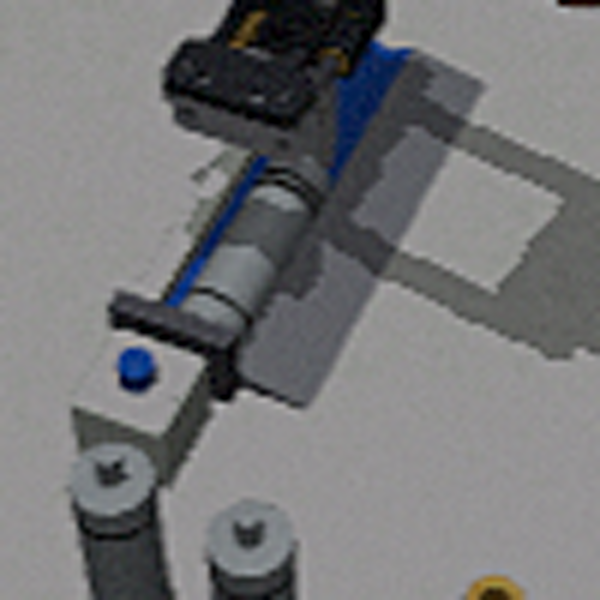

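The side and wrist crops can't resolve a gap at the stop, and the force is still only friction. I keep stepping.

```bash
for i in 1 2; do :; done; python3 -m handwheel '[{"delta_pos":[0.5,0,0],"yaw":0},{"delta_pos":[1,0,0],"yaw":0}]';python3 -m handwheel '[{"delta_pos":[0.5,0,0],"yaw":0},{"delta_pos":[1,0,0],"yaw":0}]'
```

```text
time: 17.85
tool_pos: [0.5981, -0.0995, 0.0175]
ee_rot: [-1.571, 0.0, 1.472]
wrist_force: [-0.0, -3.2, 0.8]
width: 0.0003
time: 18.05
tool_pos: [0.5981, -0.0994, 0.0175]
ee_rot: [-1.571, 0.002, 1.472]
wrist_force: [-0.2, -5.7, -0.2]
width: 0.0004
```

The TCP has stalled and the force has risen to 5.7 N, so it looks to be against the stop. I make one more small step to confirm, then withdraw straight back and up.

```bash
python3 -m handwheel '[{"delta_pos":[0.5,0,0],"yaw":0},{"delta_pos":[0.5,0,0],"yaw":0}]';python3 -m handwheel '[{"delta_pos":[-1,0,0],"yaw":0},{"delta_pos":[-3,0,0],"yaw":0},{"delta_pos":[-7,0,0],"yaw":0},{"delta_pos":[-13,0,0],"yaw":0},{"delta_pos":[-20,0,0],"yaw":0},{"delta_pos":[-24,-15,0],"yaw":0},{"delta_pos":[-24,-40,0],"yaw":0},{"delta_pos":[-24,-70,0],"yaw":0},{"delta_pos":[-24,-100,10],"yaw":0},{"delta_pos":[-24,-130,40],"yaw":0},{"delta_pos":[-24,-140,80],"yaw":0},{"delta_pos":[-24,-140,120],"yaw":0}]';python3 -m handwheel '[{"delta_pos":[0,0,40],"yaw":0},{"delta_pos":[0,0,80],"yaw":0},{"delta_pos":[0,0,115],"yaw":0},{"delta_pos":[0,0,135],"yaw":0},{"delta_pos":[0,0,140],"yaw":0},{"delta_pos":[0,0,140],"yaw":0},{"delta_pos":[0,0,140],"yaw":0}]';python3 - <<'E'
from bench import robot
from h import *
for n in("side","top","wrist"):
    s=robot.snapshot(n);pickle.dump(s,open(n+"13.pkl","wb"));cv2.imwrite(f"pics/{n}13.png",s["image"][:,:,::-1])
    if n=="side":crop(s,190,100,330,250,4,"pics/side13c.png")
    if n=="top":crop(s,170,130,350,230,4,"pics/top13c.png")
E
```

```text
time: 18.25
tool_pos: [0.5981, -0.0995, 0.0175]
ee_rot: [-1.571, 0.003, 1.472]
wrist_force: [-1.1, -6.6, 0.9]
width: 0.0006
time: 19.45
tool_pos: [0.477, -0.1104, 0.1616]
ee_rot: [-1.578, 0.001, 1.472]
wrist_force: [0.8, -0.2, -0.1]
width: 0.0001
time: 20.15
tool_pos: [0.338, -0.0963, 0.1581]
ee_rot: [-1.572, 0.0, 1.472]
wrist_force: [-0.4, 0.0, 0.5]
width: 0.0006
```

View pics/side13c.png

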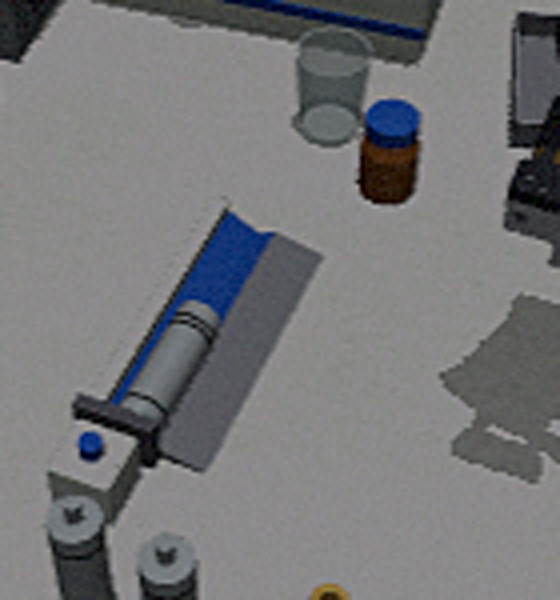

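View pics/top13c.png

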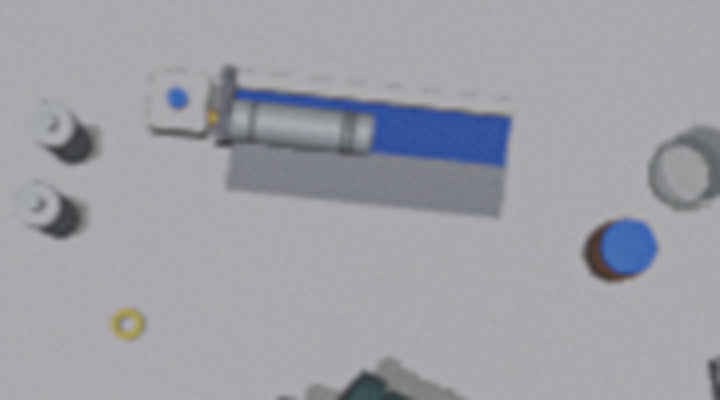

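View pics/wrist13.png

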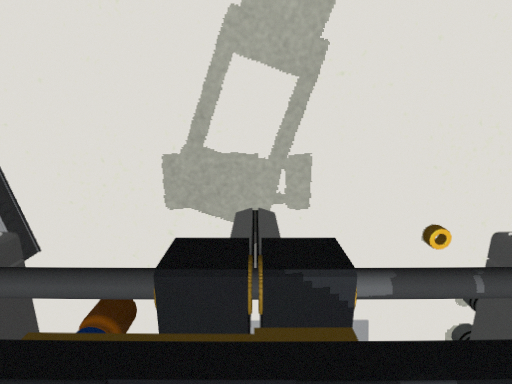

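The top view shows the cartridge seated, from the stop plate at crop x≈230 to x≈374, with everything else where it was. Last comes a numeric check.

Run:
```python
from bench import robot
from h import *
s=pickle.load(open("top13.pkl","rb"))
print("open end",cr(onz(s,[[170+374/4,130+134/4]],.0238)))
s2=robot.snapshot("top"); a=pickle.load(open("s0.pkl","rb"))["top"]["image"]
d=cv2.absdiff(a,s2["image"]).max(2); d=cv2.medianBlur(d,3)
for n,(x0,y0,x1,y1) in dict(spares=(172,150,196,195),nut=(195,203,210,218),jarbeaker=(312,155,352,203),tray=(345,208,402,256),block=(204,142,225,166)).items(): print(n,d[y0:y1,x0:x1].max())
e=cv2.absdiff(s["image"],s2["image"]).max(2)[145:185,220:300];print("still",cv2.medianBlur(e,3).max())
```

```text
open end [[ -1.13720655 -44.42175666]]
spares 7
nut 6
jarbeaker 7
tray 7
block 7
still 4
```

```bash
python3 -c "
from bench import robot
print(robot.close_job())"
```

```text
the job is handed in; nothing more can be done
None
```

I rolled the cartridge up the ramp and into the V with the open fingers. Then I pushed it endways with the closed fingers until it met the stop plate, backed the hand clear and handed the job in at about 20 s. It was never gripped or lifted.

- **Seating:** on the last push the TCP stalled and the force rose from about 2 N to 6.6 N. The finger face was then at about y = -38 mm in the cradle frame, against -40 mm expected.
- **Rest of the scene:** the last pictures show the cartridge still in the groove at the stop, with the hand clear. The spares, nut, jar, beaker, tray and valve block look unchanged from the start. I did not include the spanner in that check, but the arm never went low near it.
- **Disagreement:** reading the open end from the top view gave y = -44 mm. That is 4 mm off, about one pixel, so I trusted the contact reading instead.

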